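Clear the finishing bench and turn the burnishing irons steel-in under their guard

TASK

Shut down the finishing bench: first tip the spools off the tray into the crate and set the tray back down flat on the bench. Then, working from the left, turn round each burnishing iron in the rack, which was put away handle-first: draw it out by its steel shank, press its brass collar into the spring clip, let go, take it by the handle from the other side, and push it back fully home in the slot it came from, with its steel head under the hood. Leave the amber bottle behind the clip standing where it is.

Things in the scene. Friction and masses are not known exactly. Their poses are not given: they have to be found in the camera images.
- rack: fixed wooden guard rack, origin on the bench under the middle slot, x along the slots away from the robot. Its frame, mm: slots at y = 60, 0, -60, each 26 wide, floor z = 45, walls 22 high; body x -20..101, 194 wide; steel hood over x 46..101, underside z = 79, top 87; back plate at x = 96. In front of x = -20 the irons overhang freely
- slot_1 (a point): left slot (as seen by the robot), rack frame (0, 60, 55) mm, axes as the rack: where the origin of an iron lies when it is fully home
- slot_2 (a point): middle slot, rack frame (0, 0, 55) mm, likewise
- slot_3 (a point): right slot, rack frame (0, -60, 55) mm, likewise
- clip: fixed spring clip on a steel post, origin on the bench; holds an iron level along its x, either way round. Base 90 (x) x 70 x 10 mm; post and jaws 16 mm along x, within 24 mm of the middle in y, top 110 mm up. Two sprung rollers hold the collar on the saddle: press the collar straight down between them, lift it straight up to free it (5 to 10 N)
- clip_seat (a point): centre of the clip, 95 mm above the bench, axes as the clip: where the origin of a seated iron lies
- tray: loose aluminium tipping tray, 0.25 kg, origin under the centre of its floor, x to the open lip. Floor 120 (x) x 110 x 4 mm, side walls 22 mm high, back wall (x = -60) 30 mm high, no wall at the lip (x = +60). Handle: upright light wood rib behind the back wall, 12 mm thick across y, x = -60 to -114, z = 8 to 50 mm
- tray_grip (a point): grip point on the handle rib, tray frame (-90, 0, 34) mm
- tray_lip (a point): middle of the open lip, tray frame (60, 0, 4) mm
- crate: loose open plywood crate, 0.7 kg, outside 200 (x) x 160 (y) x 70 mm high, walls and floor 7 mm. Origin at the centre of its underside
- jar: amber bottle with black cap that stands behind the clip, bystander, 60 mm across, 112 mm high, origin at the centre of its underside
- iron_1: burnishing iron in the left slot, handle under the hood; may be absent (None). Origin mid-length on its axis, +x to the butt. Along x, mm: steel head 20 dia -85..-60; steel shank 14 x 14 -61..-12; brass collar 20 dia -13..13 (held by the clip); wood handle 20 x 20 +13..85. 110 g, balanced within 15 mm of the origin; grip at x = -45 (shank) or +45 (handle)
- iron_1_tip (a point): end of iron_1's steel head, on the axis, 85 mm from its origin
- iron_2: burnishing iron in the middle slot, handle under the hood; may be absent (None). Origin mid-length on its axis, +x to the butt. Along x, mm: steel head 20 dia -85..-60; steel shank 14 x 14 -61..-12; brass collar 20 dia -13..13 (held by the clip); wood handle 20 x 20 +13..85. 110 g, balanced within 15 mm of the origin; grip at x = -45 (shank) or +45 (handle)
- iron_2_tip (a point): end of iron_2's steel head, on the axis, 85 mm from its origin
- iron_3: burnishing iron in the right slot, handle under the hood; may be absent (None). Origin mid-length on its axis, +x to the butt. Along x, mm: steel head 20 dia -85..-60; steel shank 14 x 14 -61..-12; brass collar 20 dia -13..13 (held by the clip); wood handle 20 x 20 +13..85. 110 g, balanced within 15 mm of the origin; grip at x = -45 (shank) or +45 (handle)
- iron_3_tip (a point): end of iron_3's steel head, on the axis, 85 mm from its origin
- spool_1: thread spool, 40 mm across and 40 mm high, tan thread, starts upright on the tray. Origin at the centre of its lower end, z along its axis. About 50 g. May be absent (None)
- spool_2: thread spool, 42 mm across and 44 mm high, black thread, starts upright on the tray. Origin at the centre of its lower end, z along its axis. About 50 g. May be absent (None)
- spool_3: thread spool, 36 mm across and 36 mm high, red thread, starts upright on the tray. Origin at the centre of its lower end, z along its axis. About 35 g. May be absent (None)
Not all that is in view belongs to the job. What is shaped like the iron_3 but green is not meant.

How it is judged:
By the outcome, as a careful person would: the job done as asked, in the order asked, and still so for the second after the job is handed in, with the robot touching nothing.
Of iron_1, iron_2, iron_3 only 2 to 3 are there at a start; the rules pass over those that are not, and their reading is None.
Of spool_1, spool_2, spool_3 only 2 to 3 are there at a start; the rules pass over those that are not, and their reading is None.
At some moment in a run one of crate may be knocked a few centimetres aside while the robot is not near it.
It also fails if it takes over 210 s, if anything falls off the work surface, if the arm or the gripper's body presses on something with over 40 N, if the wrist force passes 120 N, or if a joint passes its speed limit or range.

ROBOT

A 7-joint arm with a two-finger parallel gripper is mounted at the origin on a cart in front of the work surface, level with it; the furniture and walls round the work are solid. World frame = base frame: x ahead of the robot, y to its left, z up, the work surface at z = 0. Lengths are in mm, angles in rad, forces in N, time in s.
With the tool pointing down it reaches from about 350 to 900 mm from the base axis. Payload 7.2 kg.
Tool frame: the origin (TCP) lies midway between the tips of the shut fingers; the grasp point (between the pads) lies 19 mm behind it (grip_point_offset is the z of the grasp point in the tool frame, in mm); z points along the fingers, y is the line along which they close (so a half turn about z gives the same grasp; the last joint's range is limited). The gripper opens to 88 mm and grips with 3 to 60 N. Pads are 20 mm wide; open, the fingers measure 115 mm over their backs; the gripper's body (75 mm by 178 mm) begins 61 mm behind the grasp point.
Start: joints at [-1.33, 0.411, -0.013, 1.596, 0.006, 1.134, -0.082], TCP at [189.957, 595.437, 222.653] pointing down, gripper open.
Joint ranges: [-2.95, 2.95], [-0.29, 1.99], [-1.47, 1.44], [0.14, 2.54], [-1.03, 4.17], [0.13, 1.85], [-2.86, 2.86]. Speed limits (rad/s): [2.39, 2.39, 3.01, 3.01, 3.14, 3.14, 3.14].

INTERFACE

Orientations are given as a rotation vector (axis times angle).
In Python, from bench import goto, move_l, move_j, let_go, close, dwell, inverse_kinematics, read_state, read_camera, PlanningError, finish_job, grip_point_offset gives the robot as it stands. Calls block until the motion is done:
- goto(position, orientation): joint-space move of the TCP to a pose.
- move_l(position, ori=None, vel=150): straight line of the TCP; ori=None keeps the orientation; vel is the mean speed in mm/s.
- move_j(angles): joint-space move.
- let_go() and close(newtons=None): open the fingers fully, or close them until they stop; newtons is the grip in N (None keeps the last).
- dwell(seconds).
- inverse_kinematics(position, orientation): joint angles nearest the present ones, or None.
- read_state(): the state.
- read_camera(name): name is "side" or "top"; returns a dict with "img" (420x560x3 uint8, red, green, blue), "range_z" (420x560 float32, mm along the optical axis (not along the pixel's ray), 0 where there is no reading), "fx", "fy", "cx", "cy" (pixels), "k1" (the pictures are not rectified: a ray, as slopes to the right and down, at radius r is drawn at 1 + k1 r^2 times it, then the intrinsics apply), "R" (3x3) and "t" (3): a world point X has camera coordinates R X + t. Camera axes: x right, y down, z forward; pixel columns grow to the right and rows downward; lengths in mm; the calibration is good to about 2 mm. A picture is of the moment at which its call begins.
A pose or a line that the arm cannot do raises PlanningError and nothing moves.
- finish_job(): hands the job in; it is judged then, once.
The state is a dict: "clock": time; "joints": joint angles; "qd": joint speeds; "tau": joint torques, N m; "ee_pos": TCP position; "eef_rot": TCP orientation; "force": force on the tool from outside, world axes, zero at the start; "ft_torque": the same for the moment, N m; "gripper_width": opening from 0.0 (shut) to 1.0 (fully open); "gripper_force": force on a finger pad.
Only numpy, scipy, OpenCV 4.12 (cv2) and the standard library are available. Lean on these libraries where they do the work, as an engineer would, in place of code of your own. Each camera call takes 0.05 s, during which the arm holds its last target. There are 200 camera calls.

## Working session

There is one attempt and no reset: what is moved stays moved. The work goes in short steps, each a Python script; the robot and the scene stay as the last script left them, time stands still between calls to the robot, and variables do not carry over. Pictures are saved under pics/ and viewed, at most 14 in all, crops included, and the job is handed in when it is done.

```bash
ls; mkdir -p pics; cat > h.py <<'E'
import numpy as np, cv2
from bench import *
def cam(n,save=None):
    c=read_camera(n)
    if save: cv2.imwrite(f'pics/{save}.png',c['img'][:,:,::-1])
    return c
E
python3 - <<'E'
from h import *
s=read_state(); print(s['clock'],s['ee_pos'],s['eef_rot'],s['force'],s['gripper_width'],grip_point_offset)
import pickle
for n in('top','side'):
    c=cam(n,n+'0'); pickle.dump(c,open(n+'0.pkl','wb')); print(n,c['fx'],c['fy'],c['cx'],c['cy'],c['k1'],c['R'],c['t'])
E
```

```text
pics
0.0 [189.81983761 594.94570193 221.81928112] [-4.83040115e-01 -3.10409459e+00  2.48891361e-03] [ 0.66957119 -0.3819598  -0.14833232] 0.9980147707708309 -18.700000000000003
top 498.34276680373034 498.34276680373034 269.469511015497 209.13422861453975 -2.9866624375331663e-06 [[ 0.00897352 -0.99992245 -0.00863536]
 [-0.98107466 -0.00713331 -0.19349837]
 [ 0.19342177  0.01020829 -0.98106259]] [  31.63628581  611.12219818 1301.74220685]
side 408.2191903291186 408.2191903291186 279.14522756744424 212.34967025442467 0.02585705302310817 [[ 0.9574305  -0.28864884 -0.00294797]
 [-0.16337953 -0.53344406 -0.82990636]
 [ 0.23797893  0.7950593  -0.55789492]] [-563.5016467   189.43147086 1013.85262299]
```

View pics/top0.png

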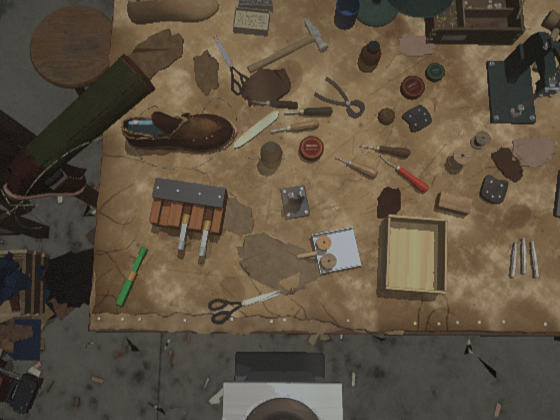

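View pics/side0.png

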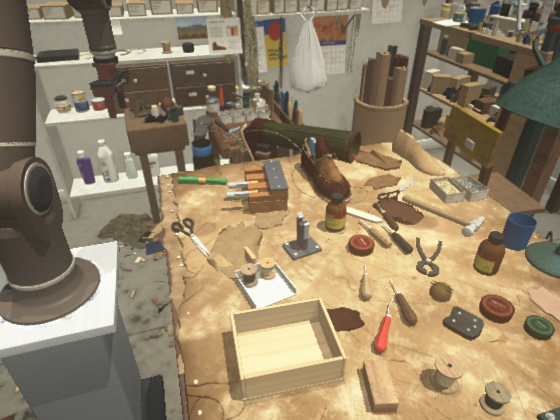

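The top view shows the rack at about (188,205), with irons in the middle and right slots at (183,235) and (204,240). The green decoy lies at (130,275). The clip is at (295,200), the bottle at (270,155), the tray at (335,250) with two spools, and the crate at (415,255). Next I'll enlarge this area to confirm.

```bash
python3 - <<'E'
import cv2
a=cv2.imread('pics/top0.png')[130:310,110:450]
cv2.imwrite('pics/topc.png',cv2.resize(a,None,fx=2.35,fy=2.35,interpolation=cv2.INTER_CUBIC))
a=cv2.imread('pics/side0.png')[145:325,165:385]
cv2.imwrite('pics/sidec.png',cv2.resize(a,None,fx=3.3,fy=3.3,interpolation=cv2.INTER_CUBIC))
E
```

```text
(no output)
```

View pics/topc.png

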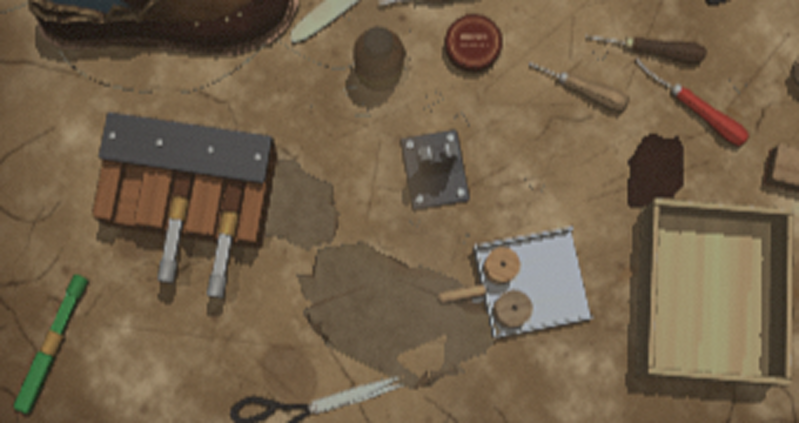

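View pics/sidec.png

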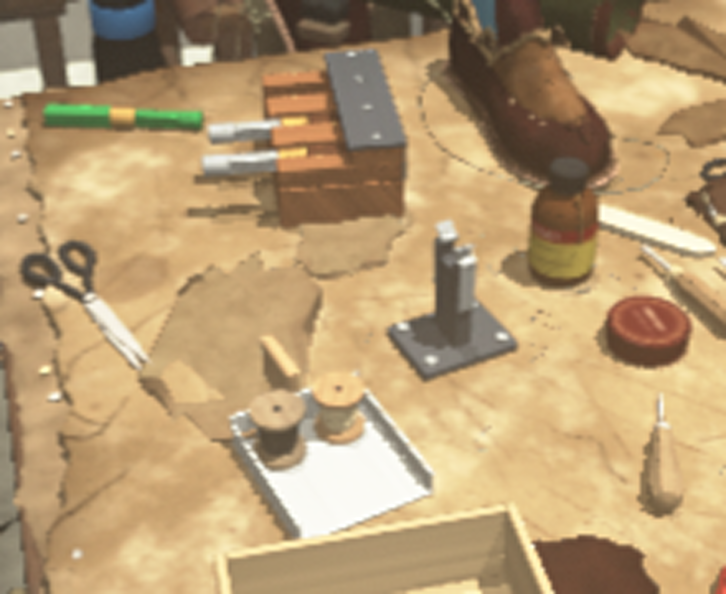

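Only iron_2 (middle) and iron_3 (right) are present. The candidates were the two irons at top (183,235) and (204,240) and the green one at (130,275); green is excluded. The spools are tan (323,242) and black (328,262). The bottle meant is at top (270,155). Now I'll measure them.

```bash
cat >> h.py <<'E'
def cloud(c):
    h,w=c['range_z'].shape
    u,v=np.meshgrid(np.arange(w),np.arange(h))
    K=np.array([[c['fx'],0,c['cx']],[0,c['fy'],c['cy']],[0,0,1.]])
    p=cv2.undistortPoints(np.stack([u,v],-1).reshape(-1,1,2).astype(float),K,np.array([c['k1'],0,0,0.])).reshape(h,w,2)
    d=np.dstack([p,np.ones((h,w))])
    ray=d@c['R']                 # world direction per unit optical depth
    o=-c['R'].T@c['t']
    X=o+ray*c['range_z'][...,None]
    X[c['range_z']==0]=np.nan
    return X,o,ray
def plane(o,ray,z): return (o+ray*((z-o[2])/ray[...,2])[...,None])[...,:2]
def rect(p):
    (c,s,a)=cv2.minAreaRect(np.asarray(p,np.float32)); return np.round(c,1),np.round(s,1),round(a,2)
E
cat > m.py <<'E'
from h import *
import pickle
for n in('top','side'):
    c=pickle.load(open(n+'0.pkl','rb')); X,o,ray=cloud(c); z=X[...,2]; print(n,o.round(0))
    x,y=X[...,0],X[...,1]
    hsv=cv2.cvtColor(c['img'],cv2.COLOR_RGB2HSV); H,S,V=[hsv[...,i].astype(int) for i in range(3)]
    bx=lambda a,b,cc,d:(x>a)&(x<b)&(y>cc)&(y<d)
    tb=bx(300,700,-500,400)&(abs(z)<8); print('table z',np.median(z[tb]),z[tb].std())
    m=bx(350,650,100,420)&(z>80)&(z<96)&(S<90); print('hood',m.sum(),rect(X[m][:,:2]),np.median(z[m]))
    m=bx(350,650,-120,50)&(z>4)&(z<17)&(S<90)&(V<130); print('clipbase',m.sum(),rect(X[m][:,:2]),np.median(z[m]))
    m=bx(350,650,-120,50)&(z>85)&(z<125); print('cliptop',m.sum(),X[m].mean(0))
    if m.sum()>4: print(rect(X[m][:,:2]))
    m=bx(200,550,-420,-20)&(S<50)&(V>120)&(z<40)&(z>-5); print('tray',m.sum(),rect(X[m][:,:2]))
    m=bx(200,550,-130,50)&(z>38)&(z<58)&(S>40); print('handle/spools',m.sum())
    nn,l,st,ce=cv2.connectedComponentsWithStats(m.astype(np.uint8))
    for i in range(1,nn):
        if st[i,4]>12: print('  ',ce[i].round(0),st[i,4],np.nanmean(X[l==i],0).round(1),np.nanmax(z[l==i]).round(1),rect(X[l==i][:,:2]))
    m=bx(150,650,-600,-150)&(z>60)&(z<80); print('crate',m.sum(),rect(X[m][:,:2]))
    m=bx(550,850,-80,150)&(z>100)&(z<125); print('jar',m.sum(),X[m].mean(0),z[m].max() if m.any() else 0)
    m=bx(250,650,120,380)&(z>55)&(z<78)&(S<60)&(V>90); print('shanks',m.sum())
    nn,l,st,ce=cv2.connectedComponentsWithStats(m.astype(np.uint8))
    for i in range(1,nn):
        if st[i,4]>12: print('  ',ce[i].round(0),st[i,4],np.nanmean(X[l==i],0).round(1),np.nanmax(z[l==i]).round(1),rect(X[l==i][:,:2]))
E
python3 m.py
```

```text
top [ 347.   23. 1396.]
table z 0.6426025742041475 3.4436665250097103
hood 728 (array([630. , 256.5]), array([195.3,  39.7]), 89.97) 86.88960719589375
clipbase 1576 (array([510.1, -35.3]), array([278.9, 168. ]), 0.48) 8.407193832388089
cliptop 85 [640.65246249 -33.09470456 100.7584841 ]
(array([642.2, -33.6]), array([15.6, 43.4]), 11.42)
tray 967 (array([ 436.7, -163.4]), array([249.5, 119.9]), 11.07)
handle/spools 382
   [324. 242.] 166 [ 522.7 -111.5   44.2] 51.1 (array([ 522.5, -111.3]), array([36.3, 35.9]), 0.05)
   [306. 255.] 91 [487.7 -64.1  48.8] 56.1 (array([488.3, -64.4]), array([12.6, 53.9]), 13.08)
   [326. 261.] 125 [ 471.9 -117.6   47.1] 53.4 (array([ 472.1, -115.8]), array([25.4, 38.3]), 89.04)
crate 820 (array([ 492. , -356.2]), array([162.7, 200.4]), 85.94)
jar 189 [729.56054106  12.86524509 109.84571318] 117.730293010776
shanks 293
   [182. 237.] 145 [533.2 272.8  62.3] 68.8 (array([535. , 271.9]), array([16.2, 73. ]), 80.16)
   [203. 243.] 148 [515.6 215.   62.4] 72.0 (array([517.7, 214.7]), array([17.8, 71. ]), 80.04)
side [ 329. -868.  721.]
table z 1.26041803816
[... 307 characters left out ...]
ray([ 496.7, -189.1]), array([220.4, 298. ]), 50.52)
handle/spools 352
   [250. 254.] 93 [488.8 -69.1  47.3] 53.3 (array([489.5, -64.9]), array([11.5, 54. ]), 11.6)
   [267. 263.] 147 [ 524.1 -112.5   44.4] 47.6 (array([ 524.7, -111.2]), array([39. , 37.8]), 75.19)
   [248. 267.] 112 [ 474.  -117.2   47.5] 50.5 (array([ 474.3, -115.6]), array([28.3, 42.1]), 89.46)
crate 1725 (array([ 493. , -355.8]), array([163.8, 201.5]), 85.44)
jar 151 [724.09402393   7.62283461 108.44889805] 115.1401672541308
shanks 190
   [238. 184.] 88 [530.9 271.4  61. ] 67.3 (array([534.5, 272.1]), array([69.2, 28.4]), 8.75)
   [237. 193.] 94 [515.5 212.3  61.4] 66.9 (array([517.6, 212.6]), array([23.5, 66.7]), 86.37)
```

```bash
cat > m2.py <<'E'
from h import *
import pickle
def comp(m,k=1):
    nn,l,st,ce=cv2.connectedComponentsWithStats(m.astype(np.uint8)); o=np.argsort(-st[1:,4])[:k]+1
    return [l==i for i in o]
for n in('top','side'):
    c=pickle.load(open(n+'0.pkl','rb')); X,o,ray=cloud(c); z=X[...,2]; print(n)
    x,y=X[...,0],X[...,1]
    hsv=cv2.cvtColor(c['img'],cv2.COLOR_RGB2HSV); H,S,V=[hsv[...,i].astype(int) for i in range(3)]
    bx=lambda a,b,cc,d:(x>a)&(x<b)&(y>cc)&(y<d)
    P=lambda zz:plane(o,ray,zz)
    m=comp(bx(540,750,100,420)&(z>78)&(z<96))[0]; print('hood',m.sum(),rect(P(87)[m]))
    m=comp(bx(580,720,-110,40)&(z<60)&(S<90)&(V<125))[0]; q=P(10)[m]; print('clipbase',m.sum(),rect(q))
    m=bx(580,720,-110,40)&(z>85)&(z<125); print('cliptop',rect(P(106)[m]), z[m].max())
    m=comp(bx(380,600,-240,-60)&(S<45)&(V>110)&(z<40)&(z>-5))[0]; print('tray',m.sum(),rect(X[m][:,:2]), np.nanmedian(z[m]))
    fl=m&(z<9)&(z>-2); print('  floor',fl.sum(),rect(P(4)[fl]))
    m=comp(bx(400,560,-95,-10)&(z>35)&(z<62)&(S>40))[0]; print('handle',rect(P(50)[m]))
    m=comp(bx(500,560,-135,-90)&(z>30)&(z<55)&(S>40))[0]; print('tan',m.sum(),rect(P(44)[m]))
    m=comp(bx(600,850,-80,150)&(z>98)&(z<125)&(x>680))[0]; print('jar',m.sum(),P(112)[m].mean(0))
    ms=comp(bx(420,700,180,300)&(z>50)&(z<78)&(S<70)&(V>80)&(z<76),2)
    for m in ms:
        q=P(60)[m] ; mu=X[m].mean(0); w,vv=np.linalg.eigh(np.cov(X[m][:,:2].T)); d=vv[:,1]*np.sign(vv[0,1]); print('iron',m.sum(),mu.round(1),'ang',np.degrees(np.arctan2(d[1],d[0])).round(2),rect(q))
        t=(X[m][:,:2]-mu[:2])@d; print('   tip',(mu[:2]+d*np.percentile(t,1)).round(1))
    m=bx(480,660,160,320)&(H>15)&(H<28)&(S>110)&(z>55)&(z<78)
    for q in comp(m,4): print('brass?',q.sum(),P(65)[q].mean(0).round(1),np.where(q)[1].mean().round(),np.where(q)[0].mean().round(),rect(P(65)[q]))
E
python3 m2.py
```

```text
top
hood 1458 (array([649.5, 255.1]), array([194.1,  56.5]), 81.77)
clipbase 614 (array([641.7, -29.8]), array([92.4, 79.6]), 10.08)
cliptop (array([640. , -33.4]), array([19.3, 45. ]), 12.79) 114.8496197789541
tray 1024 (array([ 508.6, -150.5]), array([114.4, 122.2]), 10.97) 3.792566199531734
  floor 927 (array([ 510.2, -152.8]), array([109.2, 117. ]), 11.7)
handle (array([487.5, -64.4]), array([12.7, 53.7]), 11.75)
tan 166 (array([ 522.4, -111.4]), array([35.4, 35.9]), 89.46)
jar 131 [768.79633836  34.64447127]
iron 155 [514.7 215.   62.3] ang -8.09 (array([517.6, 214.5]), array([18.1, 73.3]), 80.75)
   tip [482.4 219.5]
iron 151 [532.6 272.7  62.1] ang -7.43 (array([534.8, 272.2]), array([17.1, 73.6]), 81.23)
   tip [498.9 277.1]
brass? 69 [566.4 205.6] 207.0 224.0 (array([566.5, 206. ]), array([19.2, 27.2]), 77.88)
brass? 63 [583.5 263.8] 186.0 218.0 (array([582.3, 264.3]), array([24.8, 19. ]), 0.42)
brass? 2 [544.5 173.5] 218.0 232.0 (array([544.5, 173.5]), array([3.8, 0. ]), 136.31)
brass? 1 [602.9 274.8] 182.0 211.0 (array([602.9, 274.8]), array([0., 0.]), 0.0)
side
hood 546 (
[... 288 characters left out ...]
or 1031 (array([ 509.7, -133.5]), array([119.7, 147.7]), 11.33)
handle (array([487.5, -71.7]), array([17.3, 65.2]), 12.02)
tan 166 (array([ 522.8, -117.1]), array([49.1, 37.9]), 73.71)
jar 103 [768.08578306  25.0082041 ]
iron 124 [516.4 211.7  59.5] ang -5.32 (array([517.7, 211.5]), array([35. , 68.1]), 82.92)
   tip [484.3 214.6]
iron 105 [531.2 270.9  59.6] ang -2.39 (array([533.6, 269.2]), array([34.3, 69. ]), 81.91)
   tip [500.4 272.1]
brass? 27 [567.4 207.2] 253.0 191.0 (array([566.1, 208.5]), array([18.5, 25.1]), 75.8)
brass? 24 [583.1 266.3] 254.0 181.0 (array([583.6, 266.4]), array([13.2, 26. ]), 72.95)
brass? 1 [619.2 248.6] 266.0 182.0 (array([619.2, 248.6]), array([0., 0.]), 0.0)
```

```bash
cat >> h.py <<'E'
from scipy.spatial.transform import Rotation as Ro
G=-float(grip_point_offset)
def yaw(deg,flip=0):           # tool down, tool x axis along heading deg (closing line across it)
    a=np.radians(deg+180*flip); x=np.array([np.cos(a),np.sin(a),0]); z=np.array([0,0,-1.])
    return np.column_stack([x,np.cross(z,x),z])
def tcp(grip,R): return np.asarray(grip,float)+R[:,2]*G   # TCP for a wanted grasp point
def rv(R): return Ro.from_matrix(R).as_rotvec()
def u(deg): a=np.radians(deg); return np.array([np.cos(a),np.sin(a),0])
TD=-78.5; TO=np.array([504.8,-149.7,0])      # tray heading, origin
RA=-8.2;  RO=np.array([576.8,265.6,0])       # rack
def rack(x,y,z): return RO+x*u(RA)+y*u(RA+90)+np.array([0,0,z])
E
python3 - <<'E'
from h import *
import pickle
c=pickle.load(open('top0.pkl','rb')); X,o,ray=cloud(c); P=plane(o,ray,10)
g=cv2.cvtColor(c['img'],cv2.COLOR_RGB2GRAY).astype(float)
# rivets on clip base: bright spots in region
m=np.zeros(g.shape,bool); m[180:222,278:312]=1
t=cv2.morphologyEx(g.astype(np.uint8),cv2.MORPH_TOPHAT,np.ones((5,5),np.uint8)).astype(float)
k=(t>40)&m
nn,l,st,ce=cv2.connectedComponentsWithStats(k.astype(np.uint8))
for i in range(1,nn): 
    w=t*(l==i); w/=w.sum(); print(ce[i].round(1),st[i,4],(P*w[...,None]).sum((0,1)).round(1))
def chk(n,p,R):
    q=inverse_kinematics(list(p),list(rv(R))); print(n,None if q is None else np.round(q,2))
for f in(0,1):
    R=yaw(TD,f); gp=TO+u(TD)*-90
    chk('tray',tcp(gp+[0,0,34],R),R)
    for th in (30,60,65):
        Rt=Ro.from_rotvec(np.radians(th)*u(TD+90)).as_matrix()
        lip=np.array([490,-320,80.]); gg=lip+Rt@(150*-u(TD)+[0,0,30]); chk(f'pour{th}',tcp(gg,Rt@R),Rt@R)
    R=yaw(RA,f); chk('rack2',tcp(rack(-45+6,0,55),R),R); chk('rack3',tcp(rack(-45,-60,55),R),R); chk('rack2 far',tcp(rack(-250,0,90),R),R)
    for h in (11,191):
        for sgn in(-1,1):
            R=yaw(h,f); chk(f'clip {h} {sgn}',tcp(np.array([641,-33,95])+sgn*45*u(11),R),R)
E
```

```text
[301.3 188. ] 7 [682.7 -53.3]
[284. 191.] 9 [673.7  -3.9]
[300.  192.5] 4 [669.7 -49.5]
[292. 194.] 3 [665.3 -26.7]
[305.8 211.5] 10 [614.8 -65.6]
[288.1 214.1] 8 [606.5 -15.9]
tray [-0.72  0.75  1.03  2.14 -0.94  0.81 -2.01]
pour30 [-0.18  0.88  1.25  1.75 -0.92  1.73 -1.61]
pour60 [ 0.87  0.85 -0.22  1.3  -0.47  1.85 -2.22]
pour65 [ 1.17  1.05 -0.84  1.2  -0.18  1.85 -2.56]
rack2 [-0.98  0.66  0.61  1.84 -0.51  0.8  -1.81]
rack3 [-0.91  0.61  0.61  1.94 -0.5   0.75 -1.73]
rack2 far [-1.34  0.36  0.59  2.2  -0.33  0.67 -2.22]
clip 11 -1 [-0.52  0.63  0.73  1.84 -0.53  0.88 -0.92]
clip 11 1 [-0.57  0.82  0.88  1.61 -0.71  1.06 -0.86]
clip 191 -1 [-0.31  0.55  0.41  1.82 -0.29  0.82  2.01]
clip 191 1 [-0.23  0.67  0.3   1.58 -0.23  0.93  1.91]
tray [-0.41  0.54  0.57  2.13 -0.51  0.61  0.72]
pour30 [-0.1   0.74  1.03  1.75 -0.81  1.6   1.41]
pour60 [ 0.87  0.85 -0.22  1.3  -0.47  1.85  0.92]
pour65 [ 1.17  1.05 -0.84  1.2  -0.18  1.85  0.58]
rack2 [-0.62  0.59  0.1   1.82 -0.08  0.74  0.95]
rack3 [-0.59  0.54  0.16  1.92 -0.13  0.69  1.07]
rack2 far [-0.89  0.32  0.05  2.17 -0.03  0.65  0.6 ]
clip 11 -1 [-0.31  0.55  0.41  1.82 -0.29  0.82  2.01]
clip 11 1 [-0.23  0.67  0.3   1.58 -0.23  0.93  1.91]
clip 191 -1 [-0.52  0.63  0.73  1.84 -0.53  0.88 -0.92]
clip 191 1 [-0.57  0.82  0.88  1.61 -0.71  1.06 -0.86]
```

```bash
python3 - <<'E'
from h import *
import pickle
c=pickle.load(open('side0.pkl','rb')); X,o,ray=cloud(c); P=plane(o,ray,10)
g=cv2.cvtColor(c['img'],cv2.COLOR_RGB2GRAY)
t=cv2.morphologyEx(g,cv2.MORPH_TOPHAT,np.ones((5,5),np.uint8)).astype(float)
k=(t>40); k[:, :280]=0;k[:,325:]=0;k[:225]=0;k[265:]=0
nn,l,st,ce=cv2.connectedComponentsWithStats(k.astype(np.uint8))
for i in range(1,nn):
    w=t*(l==i); w/=w.sum(); print(ce[i].round(1),st[i,4],(P*w[...,None]).sum((0,1)).round(1))
for hd in (-78,-90,-105,-120,-135):
  for th in (0,25,45,60):
    Rt=Ro.from_rotvec(np.radians(th)*u(hd+90)).as_matrix()
    lip=np.array([492,-356,85.])-35*u(hd); gg=lip+Rt@(150*-u(hd)+[0,0,30])
    R=Rt@yaw(hd,1); q=inverse_kinematics(list(tcp(gg,R)),list(rv(R))); print(hd,th,None if q is None else np.round(q,2))
E
```

```text
[305.5 225. ] 2 [688.1  58. ]
[286.5 243.5] 6 [607.2 -10.2]
[316.5 246.5] 6 [682.6 -47. ]
[295.3 253.6] 7 [616.4 -58.8]
-78 0 [-0.49  0.51  1.    2.1  -0.58  0.84  1.07]
-78 25 [-0.1   0.62  0.92  1.81 -0.71  1.42  1.31]
-78 45 [ 0.29  0.73  0.61  1.54 -0.7   1.77  1.29]
-78 60 [ 0.98  0.87 -0.43  1.29 -0.37  1.83  0.82]
-90 0 [-0.53  0.61  1.07  2.02 -0.69  0.92  0.92]
-90 25 [-0.04  0.58  0.8   1.8  -0.74  1.35  1.07]
-90 45 [ 0.19  0.77  0.82  1.6  -0.9   1.8   1.24]
-90 60 [ 0.68  0.8   0.19  1.4  -0.75  1.85  1.02]
-105 0 [-0.49  0.69  1.06  1.91 -0.73  0.99  0.64]
-105 25 [ 0.    0.56  0.74  1.79 -0.81  1.27  0.83]
-105 45 [ 0.32  0.66  0.61  1.66 -0.94  1.6   0.98]
-105 60 [ 0.59  0.76  0.4   1.54 -0.98  1.78  1.  ]
-120 0 [-0.42  0.76  1.03  1.79 -0.75  1.05  0.37]
-120 25 [-0.05  0.6   0.83  1.79 -0.93  1.22  0.65]
-120 45 [ 0.46  0.58  0.4   1.73 -0.98  1.37  0.77]
-120 60 [ 0.88  0.66 -0.01  1.65 -0.95  1.45  0.79]
-135 0 [-0.35  0.83  1.04  1.67 -0.79  1.12  0.13]
-135 25 [-0.04  0.6   0.82  1.78 -1.    1.13  0.44]
-135 45 [ 0.6   0.51  0.19  1.8  -1.02  1.13  0.59]
-135 60 [ 1.2   0.63 -0.42  1.77 -0.93  1.1   0.64]
```

```bash
cat >> h.py <<'E'
def st(tag=''):
    s=read_state(); print(tag,'t',round(s['clock'],1),'p',np.round(s['ee_pos'],1),'F',np.round(s['force'],1),'w',round(s['gripper_width']*88,1),'gf',round(s['gripper_force'],1),'j',np.round(s['joints'],2)); return s
def mv(grip,R,v=150): move_l(list(tcp(grip,R)),list(rv(R)),vel=v)
def go(grip,R): goto(list(tcp(grip,R)),list(rv(R)))
def tray_mv(lip,hd,th,v=120):
    Rt=Ro.from_rotvec(np.radians(th)*u(hd+90)).as_matrix()
    mv(np.asarray(lip)+Rt@(150*-u(hd)+[0,0,30]),Rt@yaw(hd,1),v)
CL=np.array([643.3,-33.7,0]); CA=10.3
E
python3 - <<'E'
from h import *
R=yaw(TD,1); g=TO-90*u(TD)
go(g+[0,0,200],R); mv(g+[0,0,34],R,120); st('at'); close(60); s=st('closed')
mv(g+[0,0,130],R,80); st('up')
c=cam('top','t1'); c2=cam('side','s1')
for c in(c,c2):
    X,o,ray=cloud(c); z=X[...,2]
    m=(X[...,0]>350)&(X[...,0]<650)&(X[...,1]>-520)&(X[...,1]<-240)&(z>60)&(z<80); print('crate',m.sum(),rect(X[m][:,:2]))
cv2.imwrite('pics/s1.png',np.hstack([cv2.imread('pics/s1.png')[140:400,180:440],cv2.imread('pics/t1.png')[100:360,200:460]]))
E
```

```text
at t 4.2 p [487.3 -61.5  15.8] F [-0.6  0.3 -0.7] w 88.2 gf 0.0 j [-0.44  0.55  0.6   2.13 -0.54  0.61  0.74]
closed t 5.3 p [486.9 -61.5  15.3] F [-0.8  0.3  0.1] w 11.8 gf 60.0 j [-0.44  0.55  0.6   2.13 -0.54  0.61  0.74]
up t 6.7 p [486.5 -61.5 110.8] F [-0.3  0.5 -3.8] w 11.5 gf 60.0 j [-0.57  0.39  0.75  2.07 -0.37  0.81  0.6 ]
crate 831 (array([ 492. , -355.8]), array([162.1, 200.3]), 85.99)
crate 1709 (array([ 492.7, -355.6]), array([162.9, 201.6]), 85.92)
```

View pics/s1.png

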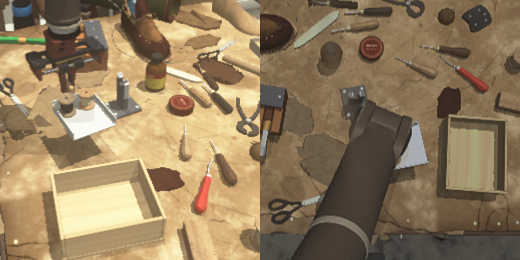

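The side view shows the tray held level at (85,115) with both spools on it, and the crate hasn't moved. Pouring now.

```bash
cat > pour.py <<'E'
from h import *
hd=-105; C=np.array([492.4,-355.7,0])
tray_mv(TO+60*u(TD)+[0,0,125],TD,0)
hi=C-75*u(hd); 
tray_mv(hi+[0,0,125],hd,0,150); st('over')
c=cam('side'); X,o,ray=cloud(c); z=X[...,2]
m=(X[...,0]>350)&(X[...,0]<650)&(X[...,1]>-560)&(X[...,1]<-360)&(z>60)&(z<80); r=rect(X[m][:,:2]); print('crate far half',r)
lip=C-38*u(hd)
tray_mv(lip+[0,0,115],hd,8,120)
for th,h in((20,95),(32,88),(45,82),(58,82)): tray_mv(lip+[0,0,h],hd,th,90)
st('tilt'); dwell(0.6)
c=cam('side','s2'); cv2.imwrite('pics/s2.png',cv2.resize(c['img'][180:410,180:440,::-1],None,fx=2,fy=2))
E
python3 pour.py
```

```text
over t 8.0 p [ 550.  -138.   135.7] F [ 0.2  0.2 -4.2] w 11.7 gf 60.0 j [-0.46  0.52  0.85  1.87 -0.48  0.96  0.35]
crate far half (array([ 489.8, -395. ]), array([ 82.2, 201.7]), 86.3)
tilt t 10.3 p [ 521.1 -250.2  215.2] F [ 0.1 -0.3 -2.3] w 11.7 gf 60.0 j [ 0.52  0.75  0.47  1.56 -0.99  1.76  1.02]
```

View pics/s2.png

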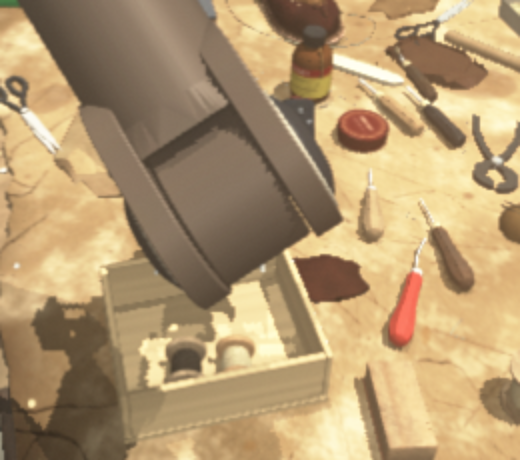

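Both spools are in the crate at about (185,355) and (238,352). Next I'll put the tray back, then approach iron_2. The finger backs open to ±57 mm and the neighbouring iron's shank starts at 53 mm, so I'll come in shifted away from it.

```bash
cat > back.py <<'E'
from h import *
hd=-105; C=np.array([492.4,-355.7,0]); lip=C-38*u(hd)
for th,h in((40,88),(20,105),(0,125)): tray_mv(lip+[0,0,h],hd,th,150)
tray_mv(C-75*u(hd)+[0,0,125],hd,0,200)
tray_mv(TO+60*u(TD)+[0,0,125],TD,0,200)
tray_mv(TO+60*u(TD)+[0,0,20],TD,0,120)
tray_mv(TO+60*u(TD)+[0,0,4.5],TD,0,30); st('down'); let_go()
R=yaw(TD,1); g=TO-90*u(TD); mv(g+[0,0,180],R,250)
R=yaw(RA,1)
go(rack(-60,11,180),R)
c=cam('side','s3'); st()
mv(rack(-41,11,90),R,150); mv(rack(-41,11,55),R,60); st('astride'); close(3); st('touch')
mv(rack(-41,0,55),R,20); st('centred'); close(60); st('grip')
E
python3 back.py
```

```text
down t 15.1 p [486.8 -61.6  15.7] F [-0.6  0.1 -2.2] w 11.9 gf 60.0 j [-0.39  0.53  0.54  2.12 -0.48  0.6   0.69]
 t 18.4 p [519.7 282.8 161.3] F [-0.4  0.1  1. ] w 88.0 gf 0.0 j [-0.86  0.43  0.38  1.77 -0.18  0.98  1.01]
astride t 19.9 p [537.9 282.3  36.2] F [-0.1 -0.7 -0.5] w 87.6 gf 0.0 j [-0.79  0.61  0.32  1.82 -0.26  0.76  1.09]
touch t 21.2 p [537.4 280.   36.1] F [-2.1 -6.1  2.5] w 16.5 gf 3.0 j [-0.79  0.61  0.32  1.82 -0.26  0.76  1.09]
centred t 21.9 p [536.2 271.5  36.3] F [-0.2 -0.3  0.1] w 14.1 gf 3.0 j [-0.78  0.6   0.32  1.83 -0.26  0.75  1.11]
grip t 22.1 p [536.2 271.5  36.3] F [-1.   0.6 -0.5] w 13.5 gf 60.0 j [-0.78  0.6   0.32  1.83 -0.26  0.75  1.11]
```

View pics/s3.png

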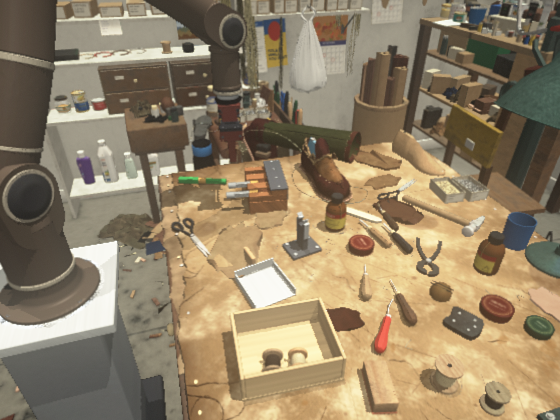

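The tray sits flat and empty at (266,283), and the spools are in the crate at (272,358) and (297,356). Iron_2 is gripped at its shank, 13.5 mm wide. Next: draw it out and clip it.

```bash
cat > clipit.py <<'E'
from h import *
import sys
off=float(sys.argv[1]); y=float(sys.argv[2]); k=-47.   # iron origin in rack x, slot y, grip on iron
R=yaw(RA,1)
mv(rack(off+k,y,57),R,40); mv(rack(-115+k,y,57),R,120); st('out'); mv(rack(-115+k,y,170),R,200)
Rc=yaw(CA,1); g=lambda z:CL+k*u(CA)+[0,0,z]
mv(g(170),Rc,200); st('over')
mv(g(118),Rc,80); cam('side','s4_%d'%y)
mv(g(103),Rc,30); st('z103'); mv(g(95),Rc,20); st('z95'); mv(g(93),Rc,10); st('z93')
c=cam('side'); cv2.imwrite('pics/c%d.png'%y,cv2.resize(c['img'][190:260,240:350,::-1],None,fx=5,fy=5,interpolation=cv2.INTER_CUBIC))
E
python3 clipit.py 6 0
```

```text
out t 23.5 p [417.3 288.6  38.4] F [ 0.2 -0.2 -1.8] w 13.9 gf 60.0 j [-0.96  0.48  0.32  2.06 -0.25  0.64  0.96]
over t 26.2 p [596.8 -41.2 151.2] F [ 0.3 -0.8 -1.2] w 13.5 gf 60.0 j [-0.33  0.46  0.43  1.76 -0.22  0.97  1.94]
z103 t 27.7 p [597.9 -41.7  84.6] F [0.8 2.3 4.9] w 13.8 gf 60.0 j [-0.3   0.54  0.39  1.82 -0.27  0.84  1.98]
z95 t 28.3 p [597.  -41.8  76.1] F [0.9 1.8 0.7] w 13.5 gf 60.0 j [-0.29  0.55  0.39  1.82 -0.27  0.82  1.98]
z93 t 28.6 p [596.9 -42.   75.2] F [-4.7  2.1 10.8] w 13.5 gf 60.0 j [-0.29  0.55  0.39  1.82 -0.27  0.82  1.98]
```

View pics/c0.png

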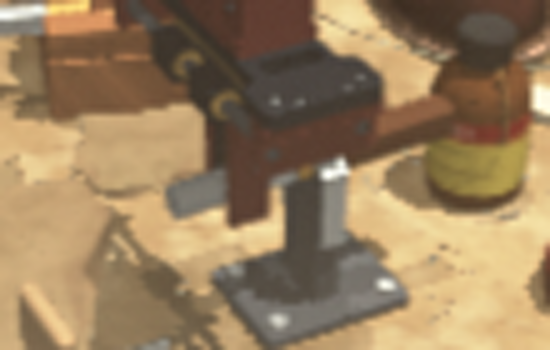

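Force fell from 5 N to 0.7 N and then rose on the saddle at 93, so the collar snapped in. In the crop the iron is level, with its brass at (308,172). Now I'll release, check, and regrip.

```bash
cat > regrip.py <<'E'
from h import *
import sys
y=float(sys.argv[1]); k=47.
Rc=yaw(CA,1); g=lambda k,z:CL+k*u(CA)+[0,0,z]
let_go(); mv(g(-47,190),Rc,250); st('up')
R0=yaw(CA,0); go(g(-140,230),R0); st('turned')
c=cam('top','t5_%d'%y); X,o,ray=cloud(c); z=X[...,2]
def q(p): return (p-CL)@u(CA),(p-CL)@u(CA+90),p[2]
hsv=cv2.cvtColor(c['img'],cv2.COLOR_RGB2HSV)
for n,c in (('top',c),('side',cam('side','s5_%d'%y))):
    X,o,ray=cloud(c); A=np.stack([(X-CL)@u(CA),(X-CL)@u(CA+90),X[...,2]],-1)
    m=(abs(A[...,0])<100)&(abs(A[...,1])<18)&(A[...,2]>75)&(A[...,2]<125)&(abs(A[...,0])>15)
    a=A[m]; print(n,m.sum())
    if m.sum()>20:
        print('x',np.percentile(a[:,0],[1,99]).round(1)); 
        for lo,hi in((-90,-60),(-58,-15),(15,50),(50,88)):
            b=a[(a[:,0]>lo)&(a[:,0]<hi)]
            if len(b): print(lo,hi,len(b),'y',np.percentile(b[:,1],[3,50,97]).round(1),'ztop',np.percentile(b[:,2],[50,90]).round(1))
E
python3 regrip.py 0
```

```text
up t 30.4 p [597.1 -41.9 171.7] F [-0.4  0.3 -1. ] w 88.0 gf 0.0 j [-0.33  0.43  0.44  1.75 -0.21  1.01  1.93]
turned t 32.8 p [505.5 -58.7 211.1] F [-1.   0.2  0.7] w 87.9 gf 0.0 j [-0.92  0.46  1.27  1.94 -0.49  1.11 -0.84]
top 188
x [16.  81.5]
15 50 98 y [-9.7 -0.4  8.9] ztop [104.7 107.6]
50 88 90 y [-9.5  0.   9.1] ztop [104.7 109.1]
side 400
x [-84.7  81.8]
-90 -60 80 y [-11.7  -6.3   5.4] ztop [ 99.7 104.8]
-58 -15 107 y [-9.  -5.4  6.1] ztop [100.5 102.8]
15 50 110 y [-11.4  -7.6   6.9] ztop [103.4 106.9]
50 88 98 y [-11.4  -7.5   6. ] ztop [103.7 106.8]
```

```bash
cat > carry.py <<'E'
from h import *
import sys
y=float(sys.argv[1]); e=float(sys.argv[2]); k=50.
R0=yaw(CA,0); g=lambda z:CL+(k+e)*u(CA)+[0,0,z]
mv(g(190),R0,200); mv(g(115),R0,150); mv(g(95),R0,60); st('astride'); close(60); st('grip')
mv(g(103),R0,25); st('pull'); mv(g(125),R0,40); mv(g(185),R0,150)
R=yaw(RA,1); f=lambda x,z,dy=0: rack(x-k,y+dy,z)
go(f(-125,170),R); st('front')
mv(f(-125,75),R,150)
c=cam('side','s6_%d'%y); ct=cam('top','t6_%d'%y)
for n,c in (('top',ct),('side',c)):
    X,o,ray=cloud(c); D=X-RO; A=np.stack([D@u(RA),D@u(RA+90)-y,X[...,2]],-1)
    m=(A[...,0]>-220)&(A[...,0]<-22)&(abs(A[...,1])<22)&(A[...,2]>45)&(A[...,2]<95); a=A[m]
    print(n,m.sum())
    for lo,hi in((-66,-36),(-104,-72),(-132,-108),(-60,-20)):
        b=a[(a[:,0]>lo)&(a[:,0]<hi)]
        if len(b)>3: print(lo,hi,len(b),'xmax',b[:,0].max().round(1),'y',np.percentile(b[:,1],[3,50,97]).round(1),'z',np.percentile(b[:,2],[10,50,90]).round(1))
E
python3 carry.py 0 -1.5
python3 - <<'E'
import cv2
a=cv2.imread('pics/s6_0.png')[140:240,170:330]; cv2.imwrite('pics/c6.png',cv2.resize(a,None,fx=4.5,fy=4.5,interpolation=cv2.INTER_CUBIC))
E
```

```text
astride t 35.1 p [690.9 -25.1  76. ] F [0.  0.2 0.7] w 87.7 gf 0.0 j [-0.6   0.87  0.96  1.6  -0.78  1.1  -0.83]
grip t 36.2 p [691.  -24.9  76.3] F [0.6 0.6 1.4] w 19.7 gf 60.0 j [-0.6   0.87  0.96  1.6  -0.78  1.1  -0.83]
pull t 36.7 p [690.5 -24.9  84.4] F [-2.7  0.8 -3.7] w 19.7 gf 60.0 j [-0.6   0.86  0.97  1.59 -0.77  1.11 -0.83]
front t 39.5 p [404.2 289.9 151.1] F [ 0.3  0.4 -1.2] w 20.1 gf 60.0 j [-1.13  0.29  0.49  2.01 -0.18  0.88  0.89]
top 249
-66 -36 74 xmax -39.2 y [-11.1  -3.2   7.1] z [77.8 82.4 86. ]
-104 -72 73 xmax -72.3 y [-8.6 -2.3  5.2] z [75.9 81.  85.4]
-132 -108 66 xmax -109.1 y [-10.8  -2.8   7.3] z [77.4 83.  86.3]
-60 -20 58 xmax -39.2 y [-11.2  -2.6   6.3] z [78.2 82.5 86.2]
side 371
-66 -36 56 xmax -37.8 y [-12.   -6.3   4.8] z [71.7 79.9 84.6]
-104 -72 59 xmax -73.0 y [-11.   -6.    6.2] z [71.7 79.6 83.3]
-132 -108 47 xmax -108.2 y [-11.5  -7.3   1.6] z [70.8 79.8 85.2]
-60 -20 45 xmax -37.8 y [-11.7  -6.3   5.4] z [71.6 80.3 85.2]
```

View pics/c6.png

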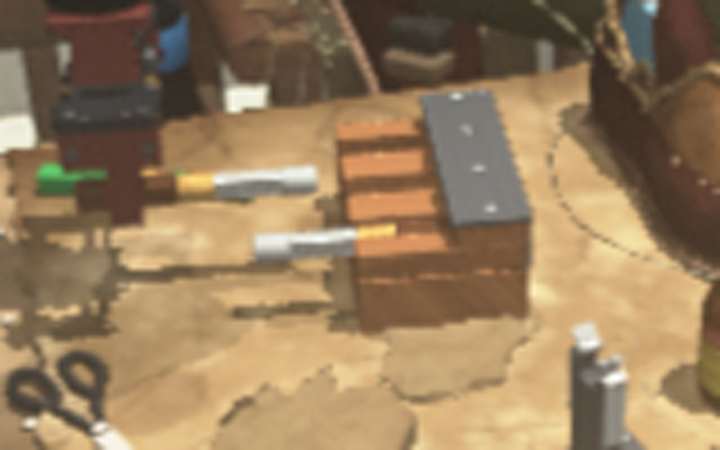

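The iron is level and gripped by the handle, head at (295,180), but about 2.3 mm right of the slot in camera terms. I'll correct that, insert it, then yaw slightly away from iron_3 before opening.

```bash
cat > insert.py <<'E'
from h import *
import sys
y,dy,side,tgt=map(float,sys.argv[1:5]); k=50.
R=yaw(RA,1); f=lambda x,z,d=0: rack(x-k,y+dy+d,z)
mv(f(-125,57),R,80); st('low')
for x,v in((-95,60),(-60,40),(-25,40),(tgt,40)): 
    mv(f(x,56.5),R,v); s=st('x%d'%x)
    if np.linalg.norm(s['force'])>15: print('STOP'); sys.exit()
mv(f(tgt,55.5),R,20); st('down')
if side:
    R=yaw(RA-2.6*side,1); mv(f(tgt,55.5,3.7*side),R,20); st('yawed')
E
python3 insert.py 0 2.3 1 0
```

```text
low t 40.7 p [403.6 292.6  37.9] F [ 0.7 -0.1 -0.1] w 19.5 gf 60.0 j [-1.05  0.48  0.41  2.09 -0.31  0.63  1.  ]
x-95 t 41.4 p [433.5 288.3  37.7] F [-0.6 -0.  -0.5] w 19.8 gf 60.0 j [-0.99  0.51  0.4   2.04 -0.32  0.66  1.05]
x-60 t 42.4 p [468.  283.6  37.7] F [-0.1  0.6 -2. ] w 19.7 gf 60.0 j [-0.94  0.54  0.4   1.97 -0.32  0.69  1.09]
x-25 t 43.4 p [502.6 278.6  37.7] F [ 0.9 -0.6 -1.2] w 19.5 gf 60.0 j [-0.89  0.58  0.4   1.9  -0.33  0.73  1.13]
x0 t 44.2 p [527.4 274.9  37.7] F [-0.4  0.3 -0.6] w 19.4 gf 60.0 j [-0.85  0.6   0.4   1.85 -0.33  0.75  1.15]
down t 44.5 p [527.5 275.2  36.9] F [-0.3 -0.4  0.8] w 19.4 gf 60.0 j [-0.85  0.6   0.4   1.85 -0.33  0.75  1.16]
yawed t 44.8 p [528.2 278.8  36.8] F [-0.2  0.3 -0.1] w 19.9 gf 60.0 j [-0.86  0.61  0.41  1.85 -0.34  0.75  1.11]
```

```bash
cat > chk.py <<'E'
from h import *
import sys
ct=cam('top',sys.argv[1]+'t'); c=cam('side',sys.argv[1]+'s')
X,o,ray=cloud(ct); hsv=cv2.cvtColor(ct['img'],cv2.COLOR_RGB2HSV)
for n,c in (('top',ct),('side',c)):
    X,o,ray=cloud(c); D=X-RO; 
    for y in (0,-60):
        A=np.stack([D@u(RA),D@u(RA+90)-y,X[...,2]],-1)
        m=(A[...,0]>-140)&(A[...,0]<-24)&(abs(A[...,1])<25)&(A[...,2]>46)&(A[...,2]<80); a=A[m]
        if m.sum()>10: 
            print(n,y,m.sum(),'xmin',np.percentile(a[:,0],[0,2,4]).round(1))
            for lo,hi in((-90,-65),(-65,-45),(-45,-24)):
                b=a[(a[:,0]>lo)&(a[:,0]<hi)]; print('  ',lo,len(b),'y',np.percentile(b[:,1],[3,50,97]).round(1),'z50',np.median(b[:,2]).round(1)) if len(b) else 0
E
python3 - <<'E'
from h import *
s=read_state(); R=Ro.from_rotvec(s['eef_rot']).as_matrix(); p=np.array(s['ee_pos'])
let_go(); st('rel'); move_l(list(p+[0,0,120]),vel=150)
R=yaw(RA,1); go(rack(-320,-20,220),R); st('back')
E
python3 chk.py s7
python3 - <<'E'
import cv2
a=cv2.imread('pics/s7s.png')[140:240,170:330]; b=cv2.imread('pics/s7t.png')[165:265,130:290]
cv2.imwrite('pics/c7.png',cv2.resize(cv2.hconcat([a,b]),None,fx=2.5,fy=2.5,interpolation=cv2.INTER_CUBIC))
E
```

```text
rel t 45.9 p [528.1 278.7  36.8] F [ 0.5 -0.2  0.5] w 87.9 gf 0.0 j [-0.86  0.61  0.41  1.85 -0.34  0.75  1.11]
back t 48.0 p [258.  291.8 201.4] F [-0.4 -0.5 -1.2] w 87.9 gf 0.0 j [-1.41  0.    0.45  2.17 -0.    0.97  0.47]
top 0 185 xmin [-85.  -84.  -82.6]
   -90 64 y [-4.1  4.1 15.1] z50 63.2
   -65 58 y [-4.6  3.4 13.2] z50 63.6
   -45 63 y [-6.5  2.7 12.8] z50 65.3
top -60 155 xmin [-88.1 -87.1 -86.5]
   -90 65 y [-8.5 -0.4 10.4] z50 61.8
   -65 44 y [-6.6  0.4  8.1] z50 61.7
   -45 46 y [-6.5  0.4  7.1] z50 60.7
side 0 130 xmin [-81.8 -81.1 -80.2]
   -90 43 y [-5.3 -0.5 12.1] z50 58.9
   -65 44 y [-6.9 -2.3 10.9] z50 62.2
   -45 43 y [-7.6 -3.   8.4] z50 61.8
side -60 122 xmin [-84.8 -84.2 -83.5]
   -90 45 y [-8.8 -4.4  2.9] z50 61.0
   -65 37 y [-8.2 -3.2  5.7] z50 59.8
   -45 40 y [-7.9 -3.   7.5] z50 60.0
```

View pics/c7.png

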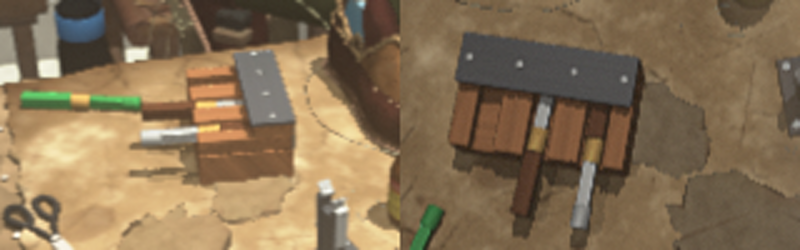

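Iron_2 is home: butt at rack x ≈ -83, head under the hood, handle out at (528,185) in the right half. Iron_3 wasn't disturbed. Now the same for iron_3.

```bash
python3 - <<'E'
from h import *
R=yaw(RA,1); y=-57.7
go(rack(-70,y-11,170),R)
mv(rack(-49,y-11,90),R,150); mv(rack(-49,y-11,55),R,60); st('astride'); close(3); st('touch')
mv(rack(-49,y,55),R,20); st('centred'); close(60); st('grip')
E
python3 clipit.py -2 -57.7 && python3 regrip.py -57.7
```

```text
astride t 50.5 p [518.6 204.4  36.2] F [ 0.7 -0.5  0.9] w 87.9 gf 0.0 j [-0.9   0.6   0.59  1.96 -0.49  0.73  1.41]
touch t 51.6 p [518.8 206.8  36.5] F [ 0.5  6.1 -1.7] w 21.5 gf 3.0 j [-0.9   0.6   0.59  1.96 -0.49  0.73  1.41]
centred t 52.4 p [520.1 215.3  36.3] F [-0.2  0.4  0. ] w 13.8 gf 3.0 j [-0.91  0.6   0.59  1.94 -0.49  0.74  1.39]
grip t 52.6 p [520.1 215.3  36.3] F [ 0.9 -0.3  0.6] w 13.2 gf 60.0 j [-0.91  0.6   0.59  1.94 -0.49  0.74  1.39]
out t 53.9 p [409.1 231.6  38.5] F [ 0.5 -0.5 -0.7] w 13.5 gf 60.0 j [-1.11  0.48  0.62  2.17 -0.47  0.63  1.27]
over t 56.4 p [596.7 -41.1 151.1] F [ 1.1  1.4 -0.8] w 13.5 gf 60.0 j [-0.5   0.5   0.68  1.78 -0.37  0.99  2.08]
z103 t 57.9 p [597.8 -41.7  84.6] F [0.3 1.6 3.4] w 13.4 gf 60.0 j [-0.46  0.59  0.63  1.83 -0.44  0.87  2.13]
z95 t 58.5 p [597.  -41.8  76.1] F [1.2 1.3 0.7] w 13.4 gf 60.0 j [-0.46  0.6   0.62  1.83 -0.45  0.86  2.14]
z93 t 58.8 p [596.9 -42.   75.1] F [-4.4  2.9 11.6] w 13.7 gf 60.0 j [-0.45  0.6   0.62  1.83 -0.45  0.86  2.14]
up t 60.6 p [597.1 -41.9 171.8] F [-0.5  0.3  0.4] w 87.8 gf 0.0 j [-0.51  0.48  0.7   1.76 -0.36  1.03  2.07]
turned t 63.1 p [505.5 -58.7 211.2] F [-0.1 -0.6 -0.3] w 88.3 gf 0.0 j [-0.92  0.46  1.28  1.94 -0.49  1.11 -0.84]
top 188
x [16.2 81.1]
15 50 102 y [-10.1  -0.1   8.9] ztop [104.8 108.2]
50 88 86 y [-9.7  0.1  9.2] ztop [105.2 108.3]
side 397
x [-84.5  81.4]
-90 -60 80 y [-11.7  -5.9   5.8] ztop [ 99.6 104.3]
-58 -15 105 y [-9.2 -5.3  6.1] ztop [ 99.9 102.7]
15 50 109 y [-11.5  -7.9   6.5] ztop [103.8 106.4]
50 88 98 y [-11.1  -7.4   7.4] ztop [103.9 106.8]
```

```bash
python3 carry.py -60 -1.5 && python3 insert.py -60 2.3 -1 0.5
```

```text
astride t 65.5 p [690.9 -25.1  76. ] F [ 0.3  0.2 -0.2] w 87.9 gf 0.0 j [-0.6   0.87  0.96  1.6  -0.78  1.1  -0.83]
grip t 66.5 p [691.  -24.9  76.3] F [-0.6  0.7  0.1] w 19.9 gf 60.0 j [-0.6   0.87  0.96  1.6  -0.78  1.1  -0.83]
pull t 67.0 p [690.5 -25.   84.3] F [-4.   1.  -3.1] w 19.8 gf 60.0 j [-0.6   0.86  0.97  1.59 -0.77  1.11 -0.83]
front t 69.8 p [395.5 230.8 151.1] F [-0.1 -1.  -1.7] w 19.8 gf 60.0 j [-1.07  0.22  0.5   2.1  -0.14  0.86  0.94]
top 240
-66 -36 73 xmax -39.4 y [-10.8  -3.5   6.2] z [77.9 82.2 85.9]
-104 -72 72 xmax -72.7 y [-8.6 -2.4  5.7] z [77.6 81.9 85.6]
-132 -108 64 xmax -108.5 y [-10.4  -2.6   6.6] z [79.2 83.4 88.2]
-60 -20 58 xmax -39.4 y [-10.6  -2.4   6.4] z [77.9 82.2 85.8]
side 401
-66 -36 57 xmax -38.9 y [-12.7  -7.2   6.8] z [70.8 79.9 84.2]
-104 -72 63 xmax -72.8 y [-9.4 -5.3  4.3] z [70.6 79.5 83.1]
-132 -108 53 xmax -109.4 y [-11.8  -5.7   3. ] z [71.9 81.3 85.3]
-60 -20 45 xmax -38.9 y [-12.7  -7.5   5.3] z [70.1 80.  84.3]
low t 71.1 p [395.2 233.3  38.2] F [-0.1 -0.8 -1.7] w 19.7 gf 60.0 j [-0.97  0.42  0.41  2.18 -0.3   0.59  1.09]
x-95 t 71.7 p [425.  228.9  37.7] F [-0.2  0.5 -1.3] w 19.5 gf 60.0 j [-0.92  0.46  0.41  2.13 -0.31  0.62  1.13]
x-60 t 72.8 p [459.4 224.2  37.7] F [-0.1  0.7 -1.1] w 19.5 gf 60.0 j [-0.87  0.49  0.41  2.06 -0.32  0.65  1.18]
x-25 t 73.8 p [494.1 219.2  37.7] F [ 0.2 -0.3 -1. ] w 19.7 gf 60.0 j [-0.81  0.53  0.4   1.99 -0.32  0.68  1.22]
x0 t 74.6 p [519.4 215.5  37.7] F [-0.5  0.8 -1.3] w 19.7 gf 60.0 j [-0.78  0.56  0.4   1.94 -0.32  0.71  1.24]
down t 74.8 p [519.4 215.7  36.9] F [-0.9 -0.4  2.2] w 20.3 gf 60.0 j [-0.78  0.56  0.4   1.94 -0.33  0.71  1.24]
yawed t 75.2 p [519.2 212.   37. ] F [-0.  -0.5  0.5] w 19.5 gf 60.0 j [-0.77  0.56  0.39  1.94 -0.31  0.7   1.29]
```

```bash
python3 - <<'E'
from h import *
p=np.array(read_state()['ee_pos'])
let_go(); st('rel'); move_l(list(p+[0,0,120]),vel=120)
go(rack(-320,-20,220),yaw(RA,1)); st('back')
E
python3 chk.py s8
```

```text
rel t 76.3 p [519.  211.9  36.8] F [ 0.8  0.2 -0.7] w 87.7 gf 0.0 j [-0.77  0.56  0.39  1.94 -0.31  0.7   1.29]
back t 78.5 p [258.  291.5 201.3] F [1.  1.4 0.3] w 88.1 gf 0.0 j [-1.37  0.01  0.41  2.17 -0.    0.97  0.47]
top 0 187 xmin [-85.1 -84.  -82.9]
   -90 63 y [-3.9  3.9 15.1] z50 64.3
   -65 60 y [-5.4  2.7 13.7] z50 63.9
   -45 64 y [-6.4  2.5 13. ] z50 64.5
top -60 181 xmin [-84.2 -83.4 -82.7]
   -90 60 y [-13.9  -4.5   4.8] z50 64.1
   -65 59 y [-12.8  -3.8   6.3] z50 64.5
   -45 62 y [-12.1  -3.6   7. ] z50 63.9
side 0 130 xmin [-81.8 -81.1 -80.2]
   -90 43 y [-5.1 -0.4 10.8] z50 59.5
   -65 44 y [-5.7 -1.8 11.9] z50 61.5
   -45 43 y [-7.2 -3.1 10.1] z50 61.0
side -60 145 xmin [-81.8 -81.  -79.3]
   -90 45 y [-15.  -10.5   3.7] z50 60.9
   -65 46 y [-14.6  -9.8   3.4] z50 61.7
   -45 54 y [-13.2  -8.6   0.8] z50 60.7
```

View pics/s8t.png

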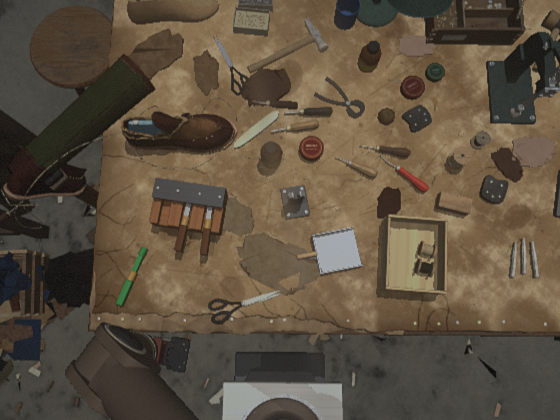

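View pics/s8s.png

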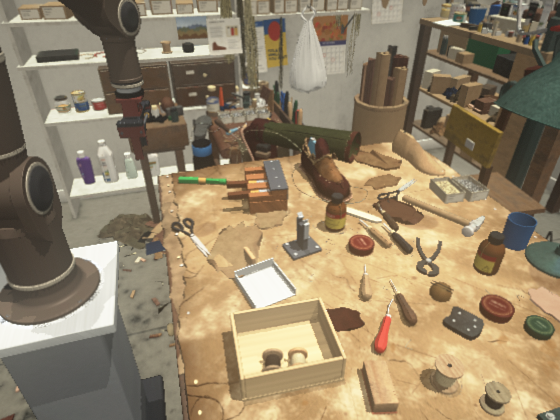

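Both irons are reversed in the middle and right slots, handles out at (183,238) and (205,243). The tray is flat at (337,250), both spools are in the crate at (427,250) and (427,268), and the bottle is still standing at (270,155). The robot is clear, so I'm handing in.

```bash
python3 -c "
from h import *
print(finish_job())"
```

```text
the job is handed in; nothing more can be done
None
```

I handed the job in at about 79 s: both spools are in the crate, the tray is flat on the bench, and the two irons present (middle, then right) are turned round and home with their heads under the hood; the bottle stayed put, and no verdict came back.

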